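Shim the rocking paint scale

TASK

The paint-mixing scale has lost the rubber pad of one front foot, so it leans on that bare stub and rocks. Push the wooden wedge along the bench, thin edge first, under the bare foot until the scale stands level and no longer rocks, and then press down firmly on the ear at the diagonally opposite corner to check that it does not rock off the wedge. Leave the wedge in place; do not lift the wedge or the scale, do not shove the scale along the bench, and do not disturb the other things.

Things in the scene. Friction and masses are not known exactly. Their poses are not given: they have to be found in the camera images.
- scale: Loose 2.2 kg bench scale: grey housing 170 x 145 mm, steel pan (67 mm high), black keypad along the front. Origin: axis of the bare front left foot, at the level of the other three soles; x to its back, y to its left, z up. Other feet at (210,0), (0,-180), (210,-180) mm, under 19 mm radius ears. At first it leans 0.05 rad onto the bare foot with about 3 N; the opposite foot hangs 7 mm up.
- short_foot (a point): Lowest point of the bare steel foot (ball end, 11.5 mm radius) under the scale's front left ear (underside 20 mm up when level). It touches the bench at first and is 7 mm above it when the scale is level. The opposite foot then just touches the bench; the wedge's thin edge is about 47 mm past the bare foot's axis. 3 to 8 mm more is snug; over 12 mm more lifts too high.
- far_ear (a point): Centre of the flat top (19 mm radius) of the ear over the rubber foot diagonally opposite the bare foot, at the back right corner: press here. 30 mm above the bench when the scale is level, some 37 mm at first. The housing's corner is 26 mm away towards the scale's middle and stands 26 mm higher; the pan is 67 mm high.
- wedge: Solid beech wedge, 35 g, flat on the bench, 110 x 40 mm, evenly 1.6 mm thick at the thin edge to 14 mm at the thick end. Origin: centre of the underside; x to the thin edge (55 mm ahead), z up. At first it points at the bare foot within 10 mm sideways, thin edge 30 to 55 mm short of its axis. The push is 3 to 6 N while it lifts the foot, and 8 N or more once the scale is level. It stays where left.
- wedge_butt (a point): Centre of the upright end face (40 mm wide, 14 mm high) at the wedge's thick end, 7 mm above the bench: push here.
- ink_jar: Bystander: small lidded ink jar, 56 mm across, 60 mm high; origin under its centre.
- paint_tub: Bystander: lidded white paint tub, 78 mm across, 51 mm high; origin under its centre.
- paint_bottle: Bystander: squeeze bottle of paint, 52 mm across, 105 mm high; origin under its centre.
- tub_lid: Bystander: loose tub lid lying flat, 92 mm across, 8 mm high.
- flat_brush: Bystander: paint brush lying flat, 200 mm long.
- ply_offcut: Bystander: flat plywood offcut, 70 x 45 x 9 mm, of even thickness.
Mind the look-alikes: they are no part of the job. Leave any yellow look-alike of the wedge alone.

How it is judged:
By the outcome, as a careful person would: the job done as asked, in the order asked, and still so for the second after the job is handed in, with the robot touching nothing.
It also fails if it takes over 61 s, if anything falls off the work surface, if the arm or the gripper's body presses on something with over 40 N, if the wrist force passes 120 N, or if a joint passes its speed limit or range.

ROBOT

A 6-joint arm with a two-finger parallel gripper is mounted at the origin on the work surface. World frame = base frame: x ahead of the robot, y to its left, z up, the work surface at z = 0. Lengths are in mm, angles in rad, forces in N, time in s.
With the tool pointing down it reaches from about 200 to 875 mm from the base axis. Payload 3.4 kg.
Tool frame: the origin (TCP) lies at the very end of the fingers, on their centre line; the grasp point (between the pads) lies 19 mm behind it; x points along the fingers, y is the direction in which the jaws open and shut, and the axes are right-handed (so a half turn about x gives the same grasp; the last joint's range is limited). The gripper opens to 94 mm and grips with 3 to 60 N. Pads are 16 mm wide; open, the fingers measure 119 mm over their backs; the gripper's body (75 mm by 177 mm) begins 78 mm behind the grasp point.
Start: joints at [1.149, 0.276, 1.505, -0, 1.361, -0.121], TCP at [170.381, 549.214, 205.493] pointing down, gripper open.
Joint ranges: [-2.89, 2.89], [-0.75, 2.08], [0.22, 2.7], [-1.18, 4.32], [0.11, 2.71], [-2.7, 2.7]. Speed limits (rad/s): [2.57, 2.57, 3.14, 3.14, 3.14, 3.14].

INTERFACE

Orientations are given as a unit quaternion [w, x, y, z].
In Python, from plant import get_obs, capture, hand_in gives the robot as it stands.
- The arm moves only by the shell command python3 -m crank 'ROWS' [OPENING] [FORCE]. ROWS is JSON, a list of rows, each an object of numbers: "tx", "ty", "tz": the shift along the tool's x, y, z in cm; "spin": the turn about the tool's x in rad. In form: [{"tx": .., "ty": .., "tz": .., "spin": ..}, ...]. A call has 1 to 20 rows; each row is the pose to reach, as a shift and turn from the pose commanded when the call began, along the tool's axes at that moment; what a row does not reach only later rows make up. A row lasts 1/8 s, in which the tool goes at most 62.5 mm and 10.7 degrees, less where a joint would pass 70% of its speed; a pose out of reach is approached as far as the arm can. A call with a gripper value outside its range is refused whole. OPENING is the finger opening in cm, from 0 to 9.4, set as the call begins (- or left out, the last holds). The fingers move at their own pace and stop on an object; FORCE is the grip in N (left out, the last holds). Time passes only in rows, so rows that repeat a pose let the fingers close. It gives the time, the measured TCP pose, the force and the opening at its end, in the units of the state.
- get_obs(): the state, without advancing time (a new reading comes with each control period).
- capture(name): name is "side" or "top" or "wrist"; returns a dict with "frame" (400x640x3 uint8, blue, green, red), "z_map" (400x640 float32, mm along the optical axis (not along the pixel's ray), 0 where there is no reading), "fx", "fy", "cx", "cy" (pixels), "extrinsics" (4x4, takes a point from world to camera coordinates); the wrist camera has in their place "hand_eye" (4x4, takes a point from camera to tool coordinates, whose origin is the TCP and whose axes are the tool frame's). Camera axes: x right, y down, z forward; pixel columns grow to the right and rows downward; lengths in mm; the calibration is good to about 2 mm. A picture is of the moment at which its call begins: read the wrist's pose just before it.
- hand_in(): hands the job in, once; it reports no verdict.
The state is a dict: "clock": time; "q": joint angles; "joint_vel": joint speeds; "joint_torque": joint torques, N m; "position": TCP position; "ee_rot": TCP orientation; "force": force on the tool from outside, world axes, zero at the start; "wrist_torque": the same for the moment, N m; "width": finger opening in mm.
Only numpy, scipy, OpenCV 4.12 (cv2) and the standard library are available. Lean on these libraries where they do the work, as an engineer would, in place of code of your own. Each camera call takes 0.05 s, during which the arm holds its last target. There are 200 camera calls.

## Working session

There is one attempt and no reset: what is moved stays moved. The work goes in short steps, Python scripts to look and compute and a shell command to move; the robot and the scene stay as the last step left them, time stands still between calls to the robot, and variables do not carry over. Pictures are saved under pics/ and viewed, about 8 in all and at most 12, crops included, and the job is handed in when it is done.

```bash
mkdir -p pics; cat > h.py <<'E'
import numpy as np, cv2
from plant import get_obs, capture
from scipy.spatial.transform import Rotation as R
def T(o):
    M=np.eye(4); q=o["ee_rot"]; M[:3,:3]=R.from_quat([q[1],q[2],q[3],q[0]]).as_matrix(); M[:3,3]=o["position"]; return M
def grab(n):
    o=get_obs(); c=capture(n)
    c["c2w"]=np.linalg.inv(c["extrinsics"]) if n!="wrist" else T(o)@c["hand_eye"]
    v,u=np.mgrid[:400,:640]; z=c["z_map"]
    P=np.stack([(u-c["cx"])/c["fx"]*z,(v-c["cy"])/c["fy"]*z,z,np.ones_like(z)],-1)
    c["W"]=(P@c["c2w"].T)[...,:3]; c["W"][z==0]=np.nan
    return c
E
python3 - <<'E'
from h import *
for n in("top","side"):
    c=grab(n); cv2.imwrite(f"pics/{n}1.png",c["frame"]); np.save(f"{n}1.npy",c["W"])
o=get_obs(); print(o, T(o))
E
```

```text
{'clock': 0.1, 'q': array([ 1.14898735e+00,  2.76507397e-01,  1.50593005e+00, -1.43352549e-05,
        1.36069703e+00, -1.21001359e-01]), 'joint_vel': array([-0.00080879,  0.00049921, -0.00284154, -0.00060944,  0.00150887,
        0.00027798]), 'joint_torque': array([ 3.19418570e-03, -4.05452478e+01, -2.37779939e+01,  7.03321444e-02,
        2.99055828e-02, -5.19090793e-05]), 'position': array([170.18388151, 548.74310513, 204.73560341]), 'ee_rot': array([ 0.69898259,  0.10542346,  0.69926532, -0.10647645]), 'force': array([0.21097134, 0.17852102, 0.08110206]), 'wrist_torque': array([ 0.02731737,  0.03954823, -0.0133308 ]), 'width': 94.09536903831926} [[-6.18452000e-04  2.96288317e-01  9.55098346e-01  1.70183882e+02]
 [-1.41242866e-03  9.55097317e-01 -2.96288913e-01  5.48743105e+02]
 [-9.99998811e-01 -1.53224875e-03 -1.72195735e-04  2.04735603e+02]
 [ 0.00000000e+00  0.00000000e+00  0.00000000e+00  1.00000000e+00]]
```

View pics/top1.png

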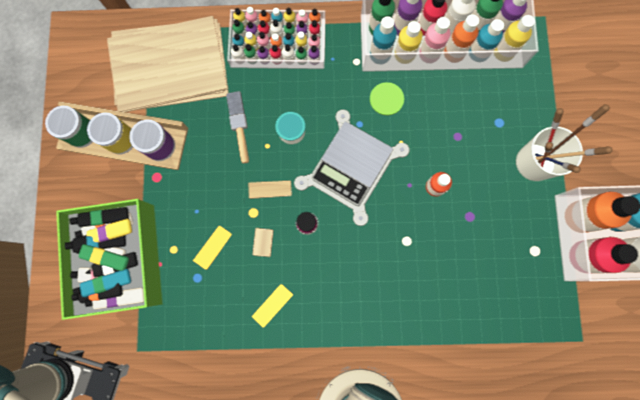

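View pics/side1.png

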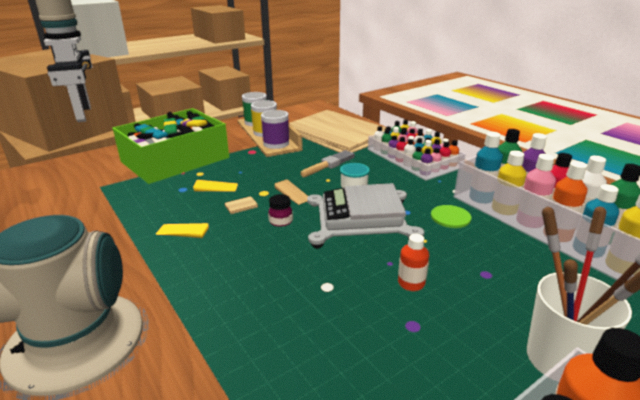

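Candidates for the wedge in the top view: beech piece at (270,189), plywood offcut at (263,242), and yellow look-alikes at (212,247) and (272,305). The beech piece at (270,189) points at the front left ear at (302,183), so I choose it. The far ear is at (401,149). Next: measure these and check with one close crop.

```bash
python3 - <<'E'
from h import *
W=np.load("top1.npy"); f=cv2.imread("pics/top1.png")
for n,(u,v) in dict(wedge=(270,189),ply=(263,242),FL=(302,183),BL=(343,117),BR=(401,149),FR=(361,217),jar=(307,222),tub=(290,127),bottle=(440,183),lid=(387,98),mat=(330,270)).items():
    print(n,np.nanmedian(W[v-1:v+2,u-1:u+2].reshape(-1,3),0).round(1))
hsv=cv2.cvtColor(f,cv2.COLOR_BGR2HSV); x0,y0=244,172
s=hsv[y0:205,x0:294]; m=((s[...,0]<35)&(s[...,2]>110)).astype(np.uint8)
n,l,st,ce=cv2.connectedComponentsWithStats(m); k=1+np.argmax(st[1:,4]); print(st[k],ce[k]+[x0,y0])
P=W[y0:205,x0:294][l==k]; P=P[~np.isnan(P[:,0])]
r=cv2.minAreaRect(P[:,:2].astype(np.float32)); print(r, cv2.boxPoints(r).round(1).tolist())
d=P-P.mean(0); a=np.linalg.lstsq(np.c_[P[:,:2],np.ones(len(P))],P[:,2],rcond=None)[0]; print("plane",a)
cv2.imwrite("pics/crop1.png",cv2.resize(f[100:240,235:420],None,fx=4,fy=4,interpolation=cv2.INTER_CUBIC))
E
```

```text
wedge [565.5 217.6   6.4]
ply [425.8 236.6   8.7]
FL [576.3 131.6  23.1]
BL [750.4  18.8  31.1]
BR [ 656.3 -128.5   39.8]
FR [481.6 -18.7  31.5]
jar [468.9 118.9  60.1]
tub [720.3 158.7  52. ]
bottle [ 552.3 -209.9   97.8]
lid [ 809.8 -103.8    5. ]
mat [ 3.50e+02  6.45e+01 -3.00e-01]
[  4   9  44  18 660] [269.30454545 188.95454545]
((567.84765625, 218.67018127441406), (44.24573516845703, 111.53016662597656), 2.4585249423980713) [[543.4000244140625, 273.3999938964844], [548.0999755859375, 162.0], [592.2999877929688, 163.89999389648438], [587.5999755859375, 275.29998779296875]]
plane [ 1.14477698e-02  1.05253958e-01 -2.25988306e+01]
```

View pics/crop1.png

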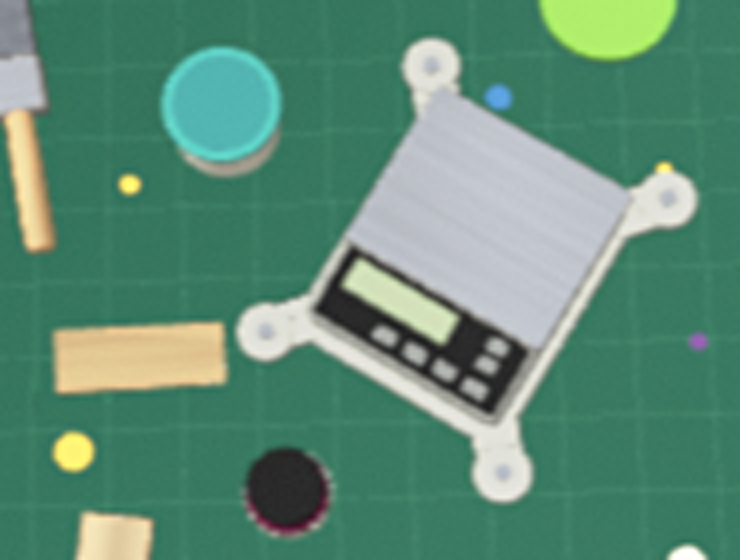

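The crop confirms the wedge at (140,357), slope falling towards the ear at (265,331). It points along -y, with its butt at about (565.5, 274) and its thin edge at y≈163. The foot is at about (576,132). I'll move behind the butt and align the jaws across it.

```bash
python3 -m crank '[{"tz":3,"ty":-0.8,"spin":0.15},{"tz":8,"ty":-2.1,"spin":0.3},{"tz":13,"ty":-3.5,"spin":0.45},{"tz":18,"ty":-4.8,"spin":0.6},{"tz":23,"ty":-6.1,"spin":0.75},{"tz":28,"ty":-7.5,"spin":0.9},{"tz":33,"ty":-8.8,"spin":1.05},{"tz":38,"ty":-10.1,"spin":1.2},{"tz":43,"ty":-11.5,"spin":1.23},{"tz":45.2,"ty":-12.05,"spin":1.23},{"tz":45.2,"ty":-12.05,"spin":1.23},{"tz":45.2,"ty":-12.05,"spin":1.23}]' 1.0 20
python3 - <<'E'
from h import *
c=grab("wrist"); cv2.imwrite("pics/w1.png",c["frame"]); np.save("w1.npy",c["W"]); print(T(get_obs()).round(3)); print(get_obs()["force"],get_obs()["width"])
E
```

```text
[[-1.00000e-03  2.96000e-01  9.55000e-01  1.70201e+02]
 [-1.00000e-03  9.55000e-01 -2.96000e-01  5.48824e+02]
 [-1.00000e+00 -1.00000e-03 -0.00000e+00  2.04847e+02]
 [ 0.00000e+00  0.00000e+00  0.00000e+00  1.00000e+00]]
[-0.77053746 -0.05752913 -0.22513811] 94.13752171075541validation failed for argument at $[0]...
```

View pics/w1.png

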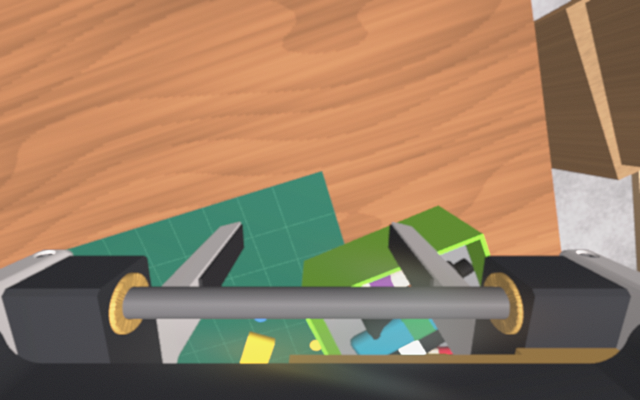

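The call was refused, so the arm hasn't moved. The picture (4th viewed) shows only the mat edge and the green box. The rows probably need all four keys.

```bash
python3 -m crank '[{"tx":0,"tz":3,"ty":-0.8,"spin":0.15},{"tx":0,"tz":8,"ty":-2.1,"spin":0.3},{"tx":0,"tz":13,"ty":-3.5,"spin":0.45},{"tx":0,"tz":18,"ty":-4.8,"spin":0.6},{"tx":0,"tz":23,"ty":-6.1,"spin":0.75},{"tx":0,"tz":28,"ty":-7.5,"spin":0.9},{"tx":0,"tz":33,"ty":-8.8,"spin":1.05},{"tx":0,"tz":38,"ty":-10.1,"spin":1.2},{"tx":0,"tz":43,"ty":-11.5,"spin":1.23},{"tx":0,"tz":45.2,"ty":-12.05,"spin":1.23},{"tx":0,"tz":45.2,"ty":-12.05,"spin":1.23},{"tx":0,"tz":45.2,"ty":-12.05,"spin":1.23}]' 1.0 20
python3 - <<'E'
from h import *
c=grab("wrist"); cv2.imwrite("pics/w2.png",c["frame"]); np.save("w2.npy",c["W"]); print(T(get_obs()).round(3)); print(get_obs()["force"],get_obs()["width"])
E
```

```text
clock: 1.65
position: [564.8, 301.2, 205.4]
ee_rot: [0.51, 0.489, 0.511, -0.49]
force: [0.5, 0.7, 0.1]
width: 9.7
[[-1.00000e-03  9.99000e-01  4.20000e-02  5.64687e+02]
 [ 1.00000e-03  4.20000e-02 -9.99000e-01  3.01401e+02]
 [-1.00000e+00 -1.00000e-03 -1.00000e-03  2.05580e+02]
 [ 0.00000e+00  0.00000e+00  0.00000e+00  1.00000e+00]]
[-0.35230715 -0.47661044  0.50542247] 10.009462123075688
```

```bash
python3 -m crank '[{"tx":4,"ty":0.2,"tz":0,"spin":0},{"tx":9,"ty":0.2,"tz":0,"spin":0},{"tx":14,"ty":0.2,"tz":0,"spin":0},{"tx":18,"ty":0.2,"tz":0,"spin":0},{"tx":19.5,"ty":0.2,"tz":0,"spin":0},{"tx":20.0,"ty":0.2,"tz":0,"spin":0},{"tx":20.0,"ty":0.2,"tz":0,"spin":0}]'
python3 - <<'E'
from h import *
c=grab("top"); f=c["frame"]; cv2.imwrite("pics/crop2.png",cv2.resize(f[120:230,225:365],None,fx=5,fy=5,interpolation=cv2.INTER_CUBIC)); print(get_obs()["position"])
E
```

```text
clock: 2.58
position: [569.2, 301.1, 6.9]
ee_rot: [0.51, 0.491, 0.51, -0.489]
force: [0.4, -0.0, 0.1]
width: 9.7
[569.45085776 301.0563073    7.18691896]
```

View pics/crop2.png

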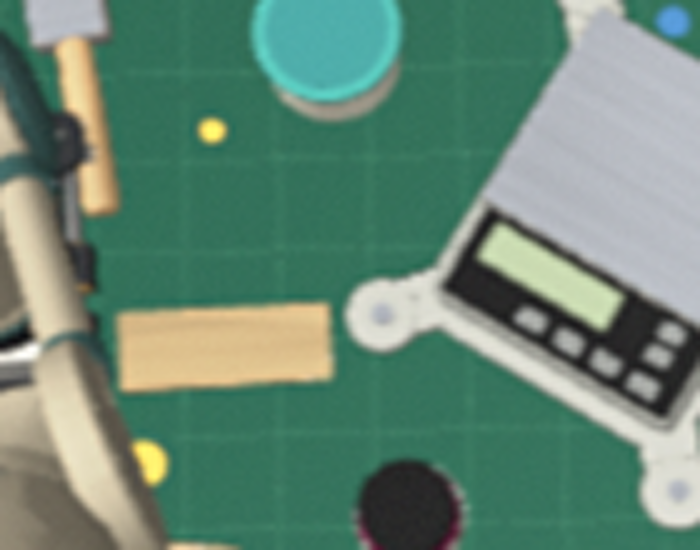

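The wedge at (225,347) is untouched, with its thin edge at (330,342) and the bare foot's ear at (382,314). That puts the foot about 5 mm to one side of the wedge axis, which is fine for a 40 mm wide wedge. I'll start pushing, gently at first.

```bash
python3 -m crank '[{"tx":0.2,"ty":0,"tz":0.5,"spin":0},{"tx":0.2,"ty":0,"tz":1.0,"spin":0},{"tx":0.2,"ty":0,"tz":1.3,"spin":0},{"tx":0.2,"ty":0,"tz":1.6,"spin":0},{"tx":0.2,"ty":0,"tz":1.9,"spin":0},{"tx":0.2,"ty":0,"tz":2.2,"spin":0},{"tx":0.2,"ty":0,"tz":2.5,"spin":0},{"tx":0.2,"ty":0,"tz":2.9,"spin":0},{"tx":0.2,"ty":0,"tz":3.3,"spin":0},{"tx":0.2,"ty":0,"tz":3.7,"spin":0},{"tx":0.2,"ty":0,"tz":4.1,"spin":0},{"tx":0.2,"ty":0,"tz":4.5,"spin":0},{"tx":0.2,"ty":0,"tz":4.8,"spin":0},{"tx":0.2,"ty":0,"tz":5.0,"spin":0}]'
python3 -m crank '[{"tx":0,"ty":0,"tz":0.3,"spin":0},{"tx":0,"ty":0,"tz":0.6,"spin":0},{"tx":0,"ty":0,"tz":0.9,"spin":0},{"tx":0,"ty":0,"tz":1.2,"spin":0},{"tx":0,"ty":0,"tz":1.5,"spin":0}]'
python3 -m crank '[{"tx":0,"ty":0,"tz":0.3,"spin":0},{"tx":0,"ty":0,"tz":0.6,"spin":0},{"tx":0,"ty":0,"tz":0.9,"spin":0},{"tx":0,"ty":0,"tz":1.2,"spin":0},{"tx":0,"ty":0,"tz":1.5,"spin":0}]'
cat > m.py <<'E'
from h import *
# ears by height clusters in the top view, wedge by colour
def look(name=None):
    c=grab("top"); W=c["W"]; f=c["frame"]
    M=np.linalg.inv(c["c2w"])
    for n,p in dict(FL=(576.3,131.6,25),BL=(750.4,18.8,31),BR=(656.3,-128.5,33),FR=(481.6,-18.7,31)).items():
        d=np.hypot(W[...,0]-p[0],W[...,1]-p[1]); m=(d<26)&(W[...,2]>15)&(W[...,2]<46); q=W[m]
        i=np.hypot(*(q[:,:2]-p[:2]).T)<10
        print(n,q.mean(0).round(1),"z",np.median(q[i,2]).round(2),m.sum())
    hsv=cv2.cvtColor(f,cv2.COLOR_BGR2HSV)
    m=(hsv[...,0]>8)&(hsv[...,0]<26)&(hsv[...,2]>130)&(W[...,0]>530)&(W[...,0]<610)&(W[...,1]>75)&(W[...,1]<280)&(W[...,2]<18)
    q=W[m]
    if len(q)>20: print("wedge",m.sum(),cv2.boxPoints(cv2.minAreaRect(q[:,:2].astype(np.float32))).round(1).tolist())
    if name: cv2.imwrite(name,cv2.resize(f[100:240,235:420],None,fx=4,fy=4,interpolation=cv2.INTER_CUBIC))
    o=get_obs(); print(o["position"].round(1),o["force"].round(2),o["clock"])
E
python3 -c "
from m import *
look('pics/p3.png')"
```

```text
clock: 4.38
position: [570.6, 251.8, 3.8]
ee_rot: [0.509, 0.491, 0.51, -0.489]
force: [-0.1, 5.0, -0.2]
width: 9.9
clock: 5.0
position: [571.0, 235.1, 3.5]
ee_rot: [0.51, 0.49, 0.51, -0.49]
force: [-0.3, 4.1, -0.3]
width: 9.9
clock: 5.62
position: [571.5, 220.1, 3.5]
ee_rot: [0.51, 0.49, 0.51, -0.49]
force: [-0.0, 5.1, 0.6]
width: 10.1
FL [578.4 129.9  27.4] z 29.39 207
BL [751.2  21.1  29.3] z 29.81 170
BR [ 654.2 -127.5   31. ] z 32.08 197
FR [483.7 -16.1  28.9] z 30.42 209
wedge 272 [[547.9000244140625, 181.89999389648438], [550.4000244140625, 100.5999984741211], [590.2000122070312, 101.80000305175781], [587.7000122070312, 183.10000610351562]]
[571.6 219.5   3.5] [-0.06  2.79 -0.81] 5.675
```

```bash
python3 -m crank '[{"tx":0,"ty":0,"tz":0.2,"spin":0},{"tx":0,"ty":0,"tz":0.4,"spin":0},{"tx":0,"ty":0,"tz":0.6,"spin":0},{"tx":0,"ty":0,"tz":0.8,"spin":0},{"tx":0,"ty":0,"tz":1.0,"spin":0}]'
python3 -m crank '[{"tx":0,"ty":0,"tz":0.2,"spin":0},{"tx":0,"ty":0,"tz":0.4,"spin":0}]'
python3 -m crank '[{"tx":0,"ty":0,"tz":0.2,"spin":0}]'
python3 -c "
from m import *
look('pics/p4.png')"
```

```text
clock: 6.3
position: [572.0, 210.3, 3.5]
ee_rot: [0.51, 0.49, 0.51, -0.49]
force: [-0.6, 3.5, -0.8]
width: 9.9
clock: 6.55
position: [572.2, 206.6, 3.5]
ee_rot: [0.51, 0.49, 0.51, -0.49]
force: [0.0, 6.0, -0.1]
width: 9.6
clock: 6.68
position: [572.2, 205.2, 3.5]
ee_rot: [0.509, 0.491, 0.51, -0.49]
force: [-0.7, 7.4, 0.8]
width: 9.8
FL [578.3 129.9  28.8] z 30.66 206
BL [751.7  20.8  29.1] z 30.7 168
BR [ 654.  -127.8   29.4] z 31.73 194
FR [483.7 -16.2  29.1] z 29.48 209
wedge 193 [[534.0999755859375, 93.4000015258789], [567.0, 83.80000305175781], [589.4000244140625, 160.0], [556.5, 169.6999969482422]]
[572.2 204.9   3.5] [ 0.15  5.69 -0.21] 6.725
```

```bash
for i in 1 2; do python3 -m crank '[{"tx":0,"ty":0,"tz":0.1,"spin":0},{"tx":0,"ty":0,"tz":0.2,"spin":0}]' | grep -E "pos|force"; done
python3 -c "
from m import *
look('pics/p5.png')"
```

```text
position: [572.3, 203.9, 3.5]
force: [-0.6, 9.3, -0.0]
position: [572.3, 202.5, 3.5]
force: [-0.5, 10.0, 0.2]
FL [578.3 129.8  29.1] z 30.74 207
BL [751.6  20.9  29.4] z 30.5 167
BR [ 654.1 -128.    29.3] z 31.12 194
FR [483.7 -16.3  29.2] z 31.04 210
wedge 173 [[532.7000122070312, 89.5999984741211], [565.9000244140625, 79.5], [589.0, 155.39999389648438], [555.7999877929688, 165.5]]
[572.3 202.4   3.5] [-1.06 10.05  0.56] 7.275
```

View pics/p5.png

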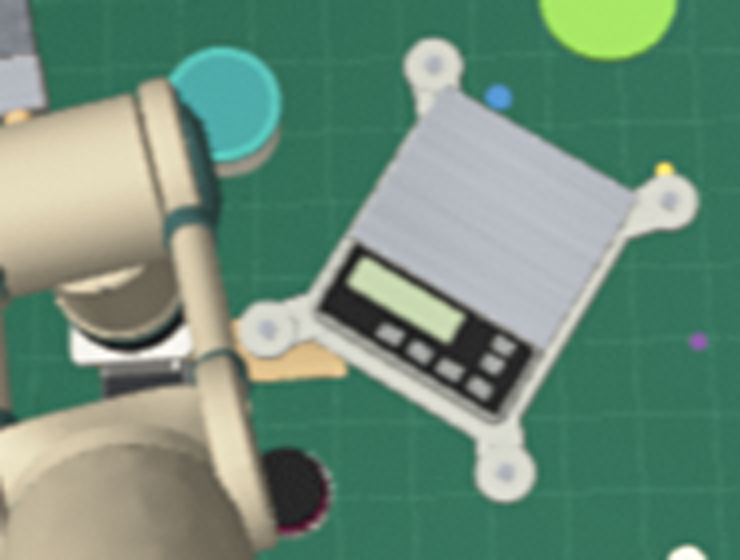

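The picture shows the wedge under the bare-foot ear (267,329), with its thin edge at about (345,370). The push force jumped from 4-6 N to 10 N, so the scale is at or just past level. I'll measure how far the thin edge is past the axis.

```bash
python3 - <<'E'
from h import *
c=grab("top"); W=c["W"]; f=c["frame"]; M=np.linalg.inv(c["c2w"])
for uv in [(301,182),(302,182),(302,183)]: print(W[uv[1],uv[0]].round(1))
for v in (189,190,191,192):
    r=[(u,f[v,u].tolist(),W[v,u].round(1).tolist()) for u in range(316,326)]
    print(v,[(u,b[2],w[1],w[2]) for u,b,w in r])
g=cv2.cvtColor(f,cv2.COLOR_BGR2GRAY)
def px(p): q=M@[*p,1]; return q[0]/q[2]*c["fx"]+c["cx"],q[1]/q[2]*c["fy"]+c["cy"]
for y in (80,84,88): print(y,px((558,y,1.6)))
# ear circles
q=px((577,131,30)); print(q)
cir=cv2.HoughCircles(cv2.resize(g[165:200,285:320],None,fx=8,fy=8,interpolation=cv2.INTER_CUBIC),cv2.HOUGH_GRADIENT,1,100,param1=80,param2=15,minRadius=45,maxRadius=75)
print(cir/8+np.array([285,165,0]) if cir is not None else None)
for y in (128,130,132,134): print(y,px((577,y,30)))
E
```

```text
[577.2 133.7  31.9]
[576.8 131.   33.5]
[574.5 131.1  31.8]
189 [(316, 219, nan, nan), (317, 221, 93.1, 2.4), (318, 214, 90.4, 4.2), (319, 200, 87.8, -0.5), (320, 188, 84.9, 23.4), (321, 192, 82.2, 25.7), (322, 205, 79.6, 27.7), (323, 218, 77.0, 27.5), (324, 221, 74.4, 25.0), (325, 220, 71.8, 24.0)]
190 [(316, 223, 95.9, -0.4), (317, 224, 93.1, 2.7), (318, 225, 90.5, 3.5), (319, 223, 87.9, 0.4), (320, 204, 85.1, 7.1), (321, 166, 82.5, 2.4), (322, 165, 79.7, 23.0), (323, 196, 77.1, 26.4), (324, 213, 74.5, 26.2), (325, 219, 71.9, 27.3)]
191 [(316, 227, 95.9, 1.9), (317, 227, 93.2, 2.7), (318, 229, 90.6, 1.6), (319, 231, 87.9, 5.5), (320, 228, 85.3, 1.4), (321, 173, 82.6, -0.8), (322, 106, 80.0, -3.9), (323, 123, 77.1, 25.3), (324, 165, 74.5, 25.1), (325, 197, 71.9, 24.8)]
192 [(316, 229, 95.8, 6.6), (317, 229, 93.2, 7.6), (318, 231, 90.6, 2.3), (319, 234, 88.0, 2.9), (320, 229, 85.4, 0.2), (321, 174, 82.7, 1.8), (322, 84, 80.1, -3.0), (323, 55, 77.4, 3.3), (324, 90, 74.7, -2.8), (325, 136, 72.0, 25.7)]
80 (np.float64(321.97877305873686), np.float64(190.74518792001984))
84 (np.float64(320.4723566560091), np.float64(190.78563303859417))
88 (np.float64(318.9661044844443), np.float64(190.82607374779744))
(np.float64(302.0751347531937), np.float64(182.1787532188881))
None
128 (np.float64(303.2259485598264), np.float64(182.1474762417202))
130 (np.float64(302.45872869784813), np.float64(182.16832784948463))
132 (np.float64(301.69155146550355), np.float64(182.18917829865504))
134 (np.float64(300.9244168592397), np.float64(182.21002758932786))
```

The thin edge is at y≈82.5 and the foot axis at about 131.5, so it is ~49 mm past, about 2 mm beyond level. I'll push 3 mm more, to mid-snug.

```bash
python3 -m crank '[{"tx":0,"ty":0,"tz":0.1,"spin":0},{"tx":0,"ty":0,"tz":0.2,"spin":0},{"tx":0,"ty":0,"tz":0.3,"spin":0}]' | grep -E "pos|force"
python3 -c "
from m import *
look('pics/p6.png')
c=grab('top');print(c['frame'][191:193,316:326,2], c['frame'][182,290:312,2])"
```

```text
position: [572.3, 200.3, 3.5]
force: [-1.0, 11.8, -0.1]
FL [578.2 129.   29.3] z 30.4 199
BL [751.3  20.   29.3] z 29.32 167
BR [ 654.3 -128.1   29. ] z 29.69 196
FR [483.9 -17.6  29.1] z 30.07 211
wedge 164 [[536.2000122070312, 86.80000305175781], [568.0999755859375, 78.69999694824219], [587.0, 153.1999969482422], [555.0999755859375, 161.3000030517578]]
[572.3 200.    3.5] [-0.89 10.02 -0.03] 7.75
[[226 226 227 229 229 205 144 105 136 181]
 [229 229 231 231 232 216 156  75  68 113]] [181 161 139 126 146 190 216 216 216 209 192 177 174 177 194 210 215 212
 205 207 214 218]
```

The scale has started to creep by about 1 mm and the wedge is about 51 mm past the axis, which is snug, so I stop pushing. Now I retreat, rise, and locate the far ear.

```bash
python3 -m crank '[{"tx":0,"ty":0,"tz":-0.5,"spin":0},{"tx":0,"ty":0,"tz":-1.5,"spin":0},{"tx":0,"ty":0,"tz":-3,"spin":0},{"tx":-2,"ty":0,"tz":-3,"spin":0},{"tx":-6,"ty":0,"tz":-3,"spin":0},{"tx":-11,"ty":0,"tz":-3,"spin":0},{"tx":-15,"ty":0,"tz":-3,"spin":0},{"tx":-16,"ty":0,"tz":-3,"spin":0},{"tx":-16,"ty":0,"tz":-3,"spin":0}]' - 20
python3 - <<'E'
from m import *
look('pics/p7.png')
c=grab("top"); M=np.linalg.inv(c["c2w"]); W=c["W"]
for n,p in dict(FL=(577,131,30),BL=(751,18,30),BR=(657,-130,30),FR=(483,-19,30)).items():
    q=M@[*p,1]; print(n,q[0]/q[2]*c["fx"]+c["cx"],q[1]/q[2]*c["fy"]+c["cy"])
o=T(get_obs()); print(o.round(3)); t=np.array([657,-133,60]); print("shift tool cm",(o[:3,:3].T@(t-o[:3,3])/10).round(2))
E
```

```text
clock: 8.93
position: [571.1, 227.5, 163.2]
ee_rot: [0.51, 0.49, 0.51, -0.49]
force: [-0.3, 0.2, -0.0]
width: 9.9
FL [577.9 129.   29.4] z 29.79 201
BL [751.5  19.9  29.4] z 30.12 170
BR [ 654.7 -128.6   29.3] z 30.88 193
FR [484.2 -17.6  28.8] z 30.35 210
wedge 403 [[546.0, 190.39999389648438], [550.2000122070312, 79.9000015258789], [590.7000122070312, 81.4000015258789], [586.5, 192.0]]
[570.4 227.3 162. ] [-0.36  0.04 -1.34] 8.975
FL 302.0751347531937 182.1787532188881
BL 343.3090969586571 116.92332144403491
BR 400.90971656107536 149.5632044862676
FR 361.144978483938 216.547985377169
[[-4.00000e-03  9.99000e-01  4.00000e-02  5.70060e+02]
 [-1.00000e-03  4.00000e-02 -9.99000e-01  2.27122e+02]
 [-1.00000e+00 -4.00000e-03  1.00000e-03  1.61419e+02]
 [ 0.00000e+00  0.00000e+00  0.00000e+00  1.00000e+00]]
shift tool cm [10.15  7.28 36.32]
```

View pics/p7.png

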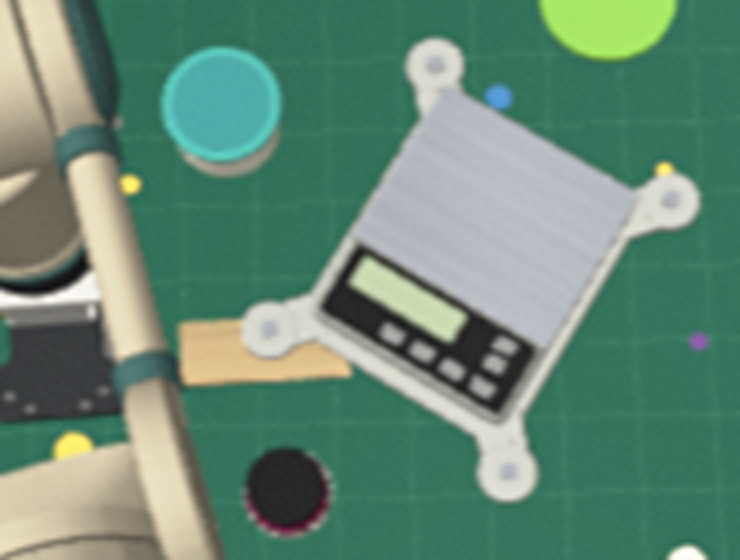

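The wedge is in place under the ear (270,329). The scale, jar and tub look unshifted apart from the ~1 mm creep. Far ear centre is at crop (671,200), about (656,-134.5). Moving above it with the fingers closed.

```bash
python3 -m crank '[{"tx":0,"ty":0.6,"tz":3,"spin":0},{"tx":0,"ty":1.6,"tz":8,"spin":0},{"tx":0,"ty":2.6,"tz":13,"spin":0},{"tx":0,"ty":3.5,"tz":18,"spin":0},{"tx":0,"ty":4.5,"tz":23,"spin":0},{"tx":0,"ty":5.5,"tz":28,"spin":0},{"tx":0,"ty":6.5,"tz":33,"spin":0},{"tx":0,"ty":7.0,"tz":35.8,"spin":0},{"tx":0,"ty":7.2,"tz":36.6,"spin":0},{"tx":0,"ty":7.2,"tz":36.6,"spin":0},{"tx":4,"ty":7.2,"tz":36.6,"spin":0},{"tx":7,"ty":7.2,"tz":36.6,"spin":0},{"tx":9,"ty":7.2,"tz":36.6,"spin":0},{"tx":10,"ty":7.2,"tz":36.6,"spin":0},{"tx":10,"ty":7.2,"tz":36.6,"spin":0}]' 0 20
python3 - <<'E'
from h import *
c=grab("side"); f=c["frame"]; cv2.imwrite("pics/s8.png",cv2.resize(f[150:290,250:450],None,fx=4,fy=4,interpolation=cv2.INTER_CUBIC))
print(T(get_obs()).round(3))
E
```

```text
clock: 10.9
position: [657.4, -134.2, 63.0]
ee_rot: [0.51, 0.489, 0.511, -0.49]
force: [-0.3, 0.3, -0.7]
width: 0.6
[[ 0.00000e+00  9.99000e-01  4.10000e-02  6.58131e+02]
 [ 0.00000e+00  4.10000e-02 -9.99000e-01 -1.34689e+02]
 [-1.00000e+00  0.00000e+00 -0.00000e+00  6.38840e+01]
 [ 0.00000e+00  0.00000e+00  0.00000e+00  1.00000e+00]]
```

View pics/s8.png

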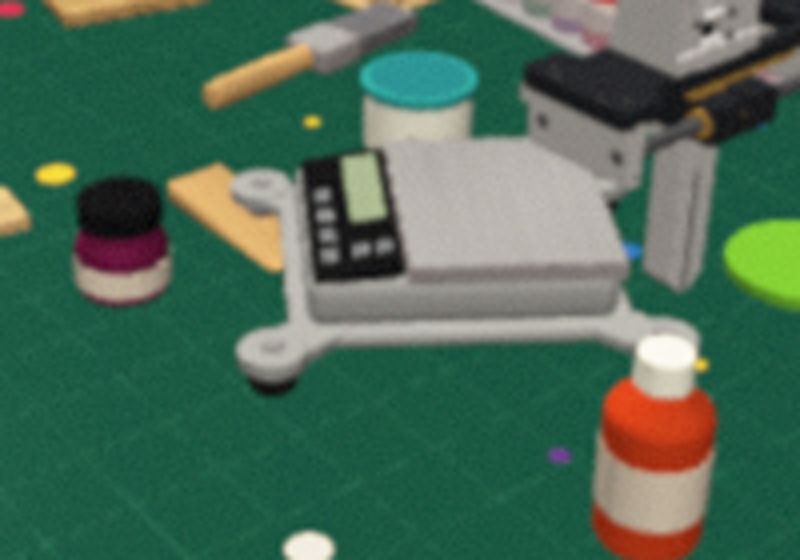

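The fingers hang over the far ear (670,330) and clear the housing and the bottle. Descending slowly to contact.

```bash
python3 -m crank '[{"tx":1,"ty":-0.1,"tz":0.1,"spin":0},{"tx":2,"ty":-0.1,"tz":0.1,"spin":0},{"tx":2.6,"ty":-0.1,"tz":0.1,"spin":0},{"tx":2.9,"ty":-0.1,"tz":0.1,"spin":0},{"tx":3.1,"ty":-0.1,"tz":0.1,"spin":0}]' | grep -E "pos|force"
for i in 1 2 3; do python3 -m crank '[{"tx":0.1,"ty":0,"tz":0,"spin":0},{"tx":0.1,"ty":0,"tz":0,"spin":0}]' | grep -E "pos|force"; done
```

```text
position: [657.0, -136.6, 32.3]
force: [-0.1, 0.7, 0.1]
position: [657.0, -136.5, 31.6]
force: [0.4, -0.2, -0.4]
position: [656.9, -136.5, 30.5]
force: [-0.9, -0.6, -0.6]
position: [657.1, -136.5, 29.9]
force: [-0.8, -0.1, 3.4]
```

Contact at z≈30, so the ear is at its level height. Now pressing in small steps.

```bash
for i in 1 2 3; do python3 -m crank '[{"tx":0.1,"ty":0,"tz":0,"spin":0},{"tx":0.1,"ty":0,"tz":0,"spin":0}]' | grep -E "pos|force"; done
```

```text
position: [657.1, -136.6, 29.8]
force: [-2.2, 0.4, 7.9]
position: [657.1, -136.5, 29.7]
force: [-3.0, 1.2, 11.9]
position: [657.2, -136.6, 29.7]
force: [-3.6, -0.1, 15.3]
```

```bash
python3 -m crank '[{"tx":0.1,"ty":0,"tz":0,"spin":0},{"tx":0.2,"ty":0,"tz":0,"spin":0},{"tx":0.2,"ty":0,"tz":0,"spin":0},{"tx":0.2,"ty":0,"tz":0,"spin":0},{"tx":0.2,"ty":0,"tz":0,"spin":0},{"tx":0.2,"ty":0,"tz":0,"spin":0}]' | grep -E "pos|force"
python3 -c "
from m import *
look('pics/p9.png')"
```

```text
position: [657.2, -136.6, 29.5]
force: [-6.7, 1.5, 24.3]
FL [578.  128.9  29.4] z 30.95 202
BL [751.3  20.   29.1] z 31.07 171
BR [nan nan nan] z nan 0
FR [496.5 -18.9  28.6] z 28.12 82
wedge 409 [[546.2000122070312, 190.5], [551.0, 82.0999984741211], [591.5999755859375, 84.0], [586.7000122070312, 192.39999389648438]]
[ 657.2 -136.6   29.5] [-7.02  1.67 24.46] 13.875m.py:9: RuntimeWarning: Mean of empty slice.
  print(n,q.mean(0).round(1),"z",np.median(q[i,2]).round(2),m.sum())
  ret = um.true_divide(
  return _methods._mean(a, axis=axis, dtype=dtype,
  ret = ret.dtype.type(ret / rcount)
```

The ear held 24 N with only ~0.4 mm of give. The front left ear and wedge did not move. Releasing straight up and doing the final look.

```bash
python3 -m crank '[{"tx":-0.3,"ty":0,"tz":0,"spin":0},{"tx":-0.8,"ty":0,"tz":0,"spin":0},{"tx":-2,"ty":0,"tz":0,"spin":0},{"tx":-6,"ty":0,"tz":0,"spin":0},{"tx":-11,"ty":0,"tz":0,"spin":0},{"tx":-16,"ty":0,"tz":0,"spin":0},{"tx":-16,"ty":0,"tz":-5,"spin":0},{"tx":-16,"ty":0,"tz":-11,"spin":0},{"tx":-16,"ty":0,"tz":-17,"spin":0},{"tx":-16,"ty":0,"tz":-23,"spin":0},{"tx":-16,"ty":0,"tz":-29,"spin":0},{"tx":-16,"ty":0,"tz":-35,"spin":0},{"tx":-16,"ty":0,"tz":-40,"spin":0},{"tx":-16,"ty":0,"tz":-42,"spin":0},{"tx":-16,"ty":0,"tz":-42,"spin":0},{"tx":-16,"ty":0,"tz":-42,"spin":0}]' | grep -E "pos|force"
python3 -c "
from m import *
look('pics/p10.png')
W=grab('top')['W']
for n,(u,v) in dict(jar=(307,222),tub=(290,127),bottle=(440,183),lid=(387,98),ply=(263,242)).items(): print(n,W[v,u].round(1))
S=grab('side'); cv2.imwrite('pics/s10.png',cv2.resize(S['frame'][150:290,250:450],None,fx=4,fy=4,interpolation=cv2.INTER_CUBIC))"
```

```text
position: [640.4, 281.2, 184.4]
force: [-0.5, 0.0, 0.5]
FL [578.  128.8  29.2] z 30.7 201
BL [751.3  19.9  29.5] z 30.32 171
BR [ 654.6 -128.6   29. ] z 30.4 193
FR [484.1 -17.6  29. ] z 30.78 209
wedge 406 [[546.2999877929688, 190.6999969482422], [550.7999877929688, 82.19999694824219], [591.5, 83.80000305175781], [586.9000244140625, 192.39999389648438]]
[640.5 281.  184.5] [-0.81 -0.11 -0.6 ] 15.925
jar [469.4 119.   58.4]
tub [720.2 158.8  52.2]
bottle [ 551.1 -208.1  103.4]
lid [ 809.3 -103.8    6.4]
ply [379.  149.  654.3]
```

View pics/p10.png

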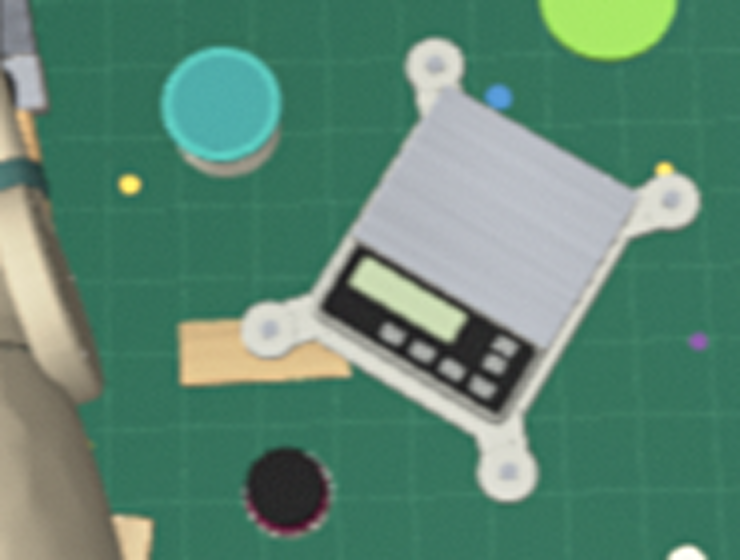

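View pics/s10.png

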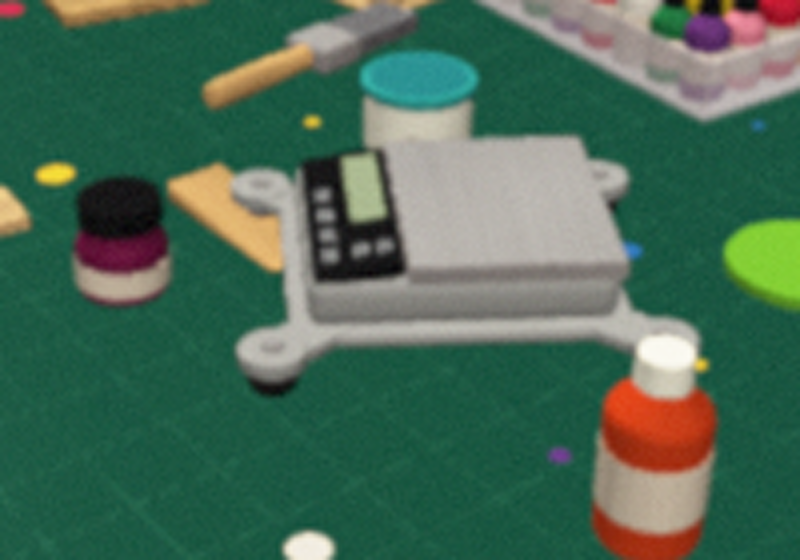

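The scale stands level on the wedge (wedge crop (265,352), ear (270,329)), and the jar, tub, bottle and lid are where they were. Handing in.

```bash
python3 -c "
from plant import hand_in; print(hand_in())"
```

```text
the job is handed in; nothing more can be done
None
```

I pushed the beech wedge thin edge first under the bare front left foot until the scale was level. Then I pressed the back right ear to about 24 N, backed off and handed in at about 16 s with the wedge left in place.

- **Level:** all four ear tops read 30.3–30.8 mm, and the fingers met the far ear at about 30 mm.
- **No rocking:** the ear gave only about 0.4 mm under the press. The front left ear and the wedge did not move, to within camera noise.
- **Other things:** the jar, tub, bottle and lid read within about 2 mm across of where they were. The brush looked unmoved in the last side picture. The plywood offcut and the yellow look-alikes were away from every move, but I did not measure them at the end because the arm hid the offcut.
- **Weak points:**
  - **Scale crept:** it slid about 1 mm on the last 3 mm of push, at 10–12 N, so I stopped there.
  - **Wedge depth disagrees:** the camera puts the thin edge 49–50 mm past the foot axis, about 2–3 mm beyond level. The push travel and force suggest 3–4 mm beyond. Either way it is at the low end of the snug range, and the camera figure could fall just short of it.

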